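# Clamp a doming form in the stake holder

### The arm

A 7-joint arm with a two-finger parallel gripper is mounted at the origin on the work surface. World frame = base frame: x ahead of the robot, y to its left, z up, the work surface at z = 0. Lengths are in m, angles in rad, forces in N, time in s.
With the tool pointing down it reaches from about 0.425 to 0.875 m from the base axis. Payload 9.9 kg.
Tool frame: the origin (TCP) lies between the finger pads; the fingertips stand 17 mm ahead of it and the grasp point (between the pads) lies 2 mm behind it; z points along the fingers, y is the line along which they close (so a half turn about z gives the same grasp; the last joint's range is limited). The gripper opens to 85 mm and grips with 20 to 120 N. Pads are 22 mm wide; open, the fingers measure 114 mm over their backs; the gripper's body (76 mm by 85 mm) begins 54 mm behind the grasp point. The pads swing forward as they close: fully open they stand 13 mm farther back than shut.
Start: joints at [1.04, 0.576, 0.025, 1.437, -0.015, 1.129, -0.057], TCP at [0.292, -0.609, 0.248] pointing down, gripper open.
Joint ranges: [-2.76, 2.76], [-0.34, 2.15], [-1.52, 1.57], [0.19, 2.46], [-1.09, 4.23], [0.17, 1.99], [-2.82, 2.82]. Speed limits (rad/s): [2.22, 2.22, 3.01, 3.01, 3.14, 3.14, 3.14].

### API

Orientations are given as a unit quaternion [w, x, y, z].
In Python, from bench import monitor, snapshot, close_job gives the robot as it stands.
- The arm moves only by the tool carry_out, never from a script. Its argument "motion" is a list of rows, each a list of 6 numbers: the shift along the tool's x, y, z normalised to -1 to 1, where 1 is 12 cm, then the turn, a rotation vector about the tool's x, y, z normalised to -1 to 1, where 1 is 360 degrees. In form: [[tx, ty, tz, wx, wy, wz], ...]. A call has 1 to 8 rows; each row is the pose to reach, as a shift and turn from the pose commanded when the call began, along the tool's axes at that moment, turning the shorter way round; what a row does not reach only later rows make up. A row lasts 1/12 s, in which the tool goes at most 41.7 mm and 7.16 degrees, less where a joint would pass 70% of its speed; a pose out of reach is approached as far as the arm can. A call with a number of a shift or a turn outside -1 to 1 is refused whole. A call with a gripper value outside its range is refused whole. "jaw" is the opening in per cent of the stroke, from 0 (shut) to 100 (fully open), set as the call begins (left out, the last holds). The fingers move at their own pace and stop on an object; "squeeze" is the grip in N (left out, the last holds). Time passes only in rows, so rows that repeat a pose let the fingers close. It gives the time, the measured TCP pose, the force, the opening and the grip force at its end, in the units of the state.
- monitor.get_obs(): the state, without advancing time (a new reading comes with each control period).
- snapshot(name): name is "side" or "top" or "wrist"; returns a dict with "image" (400x640x3 uint8, red, green, blue), "intrinsics" (3x3 intrinsics, pixels), "world_from_camera" (4x4, takes a point from camera to world coordinates). Camera axes: x right, y down, z forward; pixel columns grow to the right and rows downward; lengths in m; the calibration is good to about 2 mm. A picture is of the moment at which its call begins. There is no depth.
- close_job(): hands the job in; it is judged then, once.
The state is a dict: "clock": time; "joint_positions": joint angles; "joint_vel": joint speeds; "joint_torque": joint torques, N m; "ee_pos": TCP position; "orientation": TCP orientation; "contact_force": force on the tool from outside, world axes, zero at the start; "wrist_torque": the same for the moment, N m; "finger_gap": opening from 0.0 (shut) to 1.0 (fully open); "grasp_force": force on a finger pad.
Only numpy, scipy, OpenCV 4.12 (cv2) and the standard library are available. Lean on these libraries where they do the work, as an engineer would, in place of code of your own. Each camera call takes 0.05 s, during which the arm holds its last target. There are 200 camera calls.

### The job

On the coppersmith's bench, slide the steel shoe with the wooden doming form fully home in its holder until the spring catch clicks in behind it. Then turn the star knob on the stud backwards (counter-clockwise from above) until its thread drops in, and turn it forwards (clockwise) until it clamps the shoe firmly. Let go, and leave the other things on the bench where they are.

Things in the scene. Friction and masses are not known exactly. Their poses are not given: they have to be found in the camera images.
- holder: Fixed dark steel stake holder: base plate 295 x 125 x 8 mm, two lipped side rails that guide the shoe. Origin on the bench (z = 0) exactly under the axis of stud and knob. Its +x axis is the sliding direction towards home, where a rigid stop is. Base from x = -225 to +70 mm; rails from x = -88 to +45 mm, tops 27.5 mm high, outer faces at y = +-52.5 mm.
- shoe: Loose steel shoe (0.45 to 0.9 kg): plate 160 x 70 x 12 mm slotted at the front for the stud, with ears at the tail (90 mm over both) and a wooden doming form (46 mm wide, centre at its x = -79 mm, top 44.5 mm above its underside). Origin: underside, on the stud axis when home, so home is 0, 0, 8 mm in the holder's frame; axes as the holder's. Starts in the rails 64 to 90 mm short of home.
- catch (a joint): Steel spring catch on the holder's +y side: an arm 85 mm long, top at z = 21 mm, hinged at the holder's x = -206, y = 62 mm, free end at x = -124, y = 40 mm. Value in rad: 0 = sprung in, about 0.09 while the shoe's ear pushes it aside; it springs back to about 0 behind the ear when the shoe is home.
- knob: Brass star knob, captive on the fixed stud: it turns and moves up and down on the vertical axis, cannot come off. Origin on the axis, at the underside of the pad below it. Head with four round lobes from 38 to 74 mm above the origin: 38 mm across the flats that face its own +-x and +-y, 46 mm across the lobes; below it a round skirt, 44 mm wide. A grasp turns it 1.5 rad at most, so regrasp.
- bowl: Copper bowl, 116 mm wide, 45 mm high, beside the holder on its +y side; leave it. Origin at the centre of its underside.
- mallet: Hammer, 240 mm long, lying beside the holder on its -y side; leave it.
- ewer: Brass ewer, 84 mm wide, 170 mm high; leave it. Origin at the centre of its underside.
- blanks: Stack of round copper blanks, 150 mm wide, 12 mm high; leave it.
- cup: Brass cup, 72 mm wide, 75 mm high; leave it. Origin at the centre of its underside.
- block: Dark wooden block, 100 x 65 x 50 mm; leave it. Origin at the centre of its underside.
- polish: Tin of polish, 60 mm wide, 120 mm high; leave it. Origin at the centre of its underside.
- pad: Steel pressure pad, a disc 48 x 6 mm under the knob, does not turn; origin at its underside. 33 mm above the bench at first: the knob rests on the blunt end of its hidden right-hand thread, and forwards is blocked. It must finally press down on the shoe's plate, whose top is 20 mm above the bench.
- knob_head (a point): Centre of the knob's head, on the axis, 56 mm above the knob's origin. Turned backwards (counter-clockwise from above) by 0.6 to 2.4 rad, angle unknown, the knob meets a stop at the thread's start and drops 9 mm by its weight (3 N) unless held up. Forwards from there it sinks 3.6 mm per rad after the first 0.5 rad, tight on the shoe after 1.6 to 2.4 rad. Free it turns with 0.1 N m; 0.35 is firm.
- push_tab (a point): Middle of the rear face of the upright tab at the shoe's tail, at the shoe's x = -120 mm, 34 mm above its underside. The tab is 50 mm wide (y), 11 mm thick (x) and reaches from 12 to 46 mm above the underside. Sliding the shoe takes 5 to 15 N.
Mind the look-alikes: they are no part of the job. What is shaped like the shoe but purple or red is not meant.

How it is judged:
By the outcome, as a careful person would: the job done as asked, in the order asked, and still so for the second after the job is handed in, with the robot touching nothing.
It also fails if it takes over 72 s, if anything falls off the work surface, if the arm or the gripper's body presses on something with over 40 N, if the wrist force passes 120 N, or if a joint passes its speed limit or range.

## Working session

There is one attempt and no reset: what is moved stays moved. The work goes in short steps, Python scripts to look and compute and a tool call to move; the robot and the scene stay as the last step left them, time stands still between calls to the robot, and variables do not carry over. Pictures are saved under pics/ and viewed, at most 10 in all, crops included, and the job is handed in when it is done.

Besides the shell and the picture viewer there is one more tool, called after "Call:" as name([rows], argument=value, ...), one row to a line, values as JSON. carry_out: Moves the arm, as the interface text tells. Scaled input: -1 to 1 covers 12 cm each way for a shift and 360 degrees each way for a turn. Its arguments: {"type":"object","properties":{"motion":{"type":"array","items":{"type":"array","items":{"type":"number","minimum":-1,"maximum":1}}},"jaw":{"type":"number"},"squeeze":{"type":"number"}},"required":["motion"]}

```bash
mkdir -p pics; python3 - <<'E'
from bench import monitor, snapshot
import cv2,numpy as np
o=monitor.get_obs(); print({k:np.round(v,3).tolist() for k,v in o.items()})
for n in("top","side"):
    s=snapshot(n); cv2.imwrite(f"pics/{n}0.png",s["image"][:,:,::-1]); print(n,np.round(s["intrinsics"],1).tolist(),np.round(s["world_from_camera"],4).tolist())
E
```

```text
{'clock': 0.0, 'joint_positions': [1.04, 0.576, 0.025, 1.438, -0.015, 1.129, -0.056], 'joint_vel': [-0.002, -0.001, 0.0, 0.0, -0.003, 0.001, -0.0], 'joint_torque': [-0.001, -76.574, 2.25, -28.596, 0.015, 0.013, 0.0], 'ee_pos': [0.291, -0.608, 0.247], 'orientation': [-0.001, 0.975, 0.222, -0.0], 'contact_force': [0.432, 0.047, 0.118], 'wrist_torque': [0.047, -0.008, 0.021], 'grasp_force': 0.0, 'finger_gap': 0.999}
top [[470.8, 0.0, 322.4], [0.0, 470.8, 192.4], [0.0, 0.0, 1.0]] [[0.0083, -0.9916, 0.129, 0.3426], [-0.9999, -0.0093, -0.0068, 0.0005], [0.0079, -0.1289, -0.9916, 1.4579], [0.0, 0.0, 0.0, 1.0]]
side [[406.8, 0.0, 318.9], [0.0, 406.8, 198.2], [0.0, 0.0, 1.0]] [[-0.9993, -0.0123, 0.0342, 0.4972], [-0.0359, 0.4696, -0.8822, 1.0408], [-0.0052, -0.8828, -0.4697, 0.6333], [0.0, 0.0, 0.0, 1.0]]
```

View pics/top0.png

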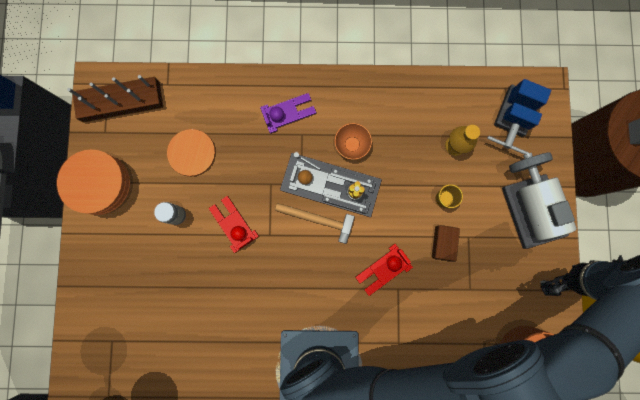

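View pics/side0.png

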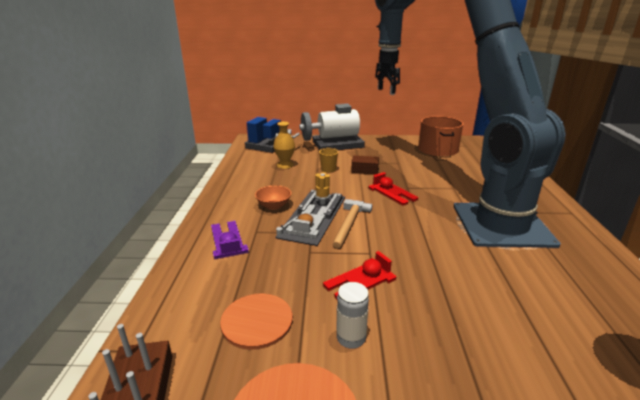

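The top view shows the holder around (330,184) with the knob at (356,189) and the form at (305,177). Home is towards image right (world -y). The mallet is just below it and the bowl is at (353,141). The side view agrees. I'll zoom in next.

```bash
cat > h.py <<'E'
import numpy as np,cv2
from bench import monitor,snapshot
def ray(s,u,v,z):
    K=s["intrinsics"];T=s["world_from_camera"]
    d=T[:3,:3]@np.linalg.solve(K,[u,v,1.]);c=T[:3,3]
    return c+d*(z-c[2])/d[2]
def proj(s,p):
    T=np.linalg.inv(s["world_from_camera"]);q=s["intrinsics"]@(T[:3,:3]@np.array(p)+T[:3,3]);return q[:2]/q[2]
E
python3 - <<'E'
from h import *
s=snapshot("top"); im=s["image"][:,:,::-1].copy()
cv2.imwrite("pics/topz.png",cv2.resize(im[145:225,270:390],None,fx=6.5,fy=6.5,interpolation=cv2.INTER_CUBIC))
hsv=cv2.cvtColor(im,cv2.COLOR_BGR2HSV)
# grey holder (low saturation)
m=(hsv[...,1]<70).astype(np.uint8); m[:140]=0;m[230:]=0;m[:,:265]=0;m[:,395:]=0
m=cv2.morphologyEx(m,cv2.MORPH_CLOSE,np.ones((9,9)))
n,l,st,c=cv2.connectedComponentsWithStats(m); i=1+np.argmax(st[1:,4]); 
cs,_=cv2.findContours((l==i).astype(np.uint8),0,1); r=cv2.minAreaRect(np.vstack(cs)); b=cv2.boxPoints(r)
print(r,b.round(1).tolist()); print([ray(s,*p,0.008).round(4).tolist() for p in b])
y=((hsv[...,0]>18)&(hsv[...,0]<35)&(hsv[...,1]>120)); y[:,:340]=0;y[:,372:]=0;y[:175]=0;y[205:]=0
v,u=np.nonzero(y);print("knob",u.mean(),v.mean(),len(u),u.min(),u.max(),v.min(),v.max(),ray(s,u.mean(),v.mean(),.107))
E
```

```text
((327.7836608886719, 193.155029296875), (94.56896209716797, 59.59089660644531), 17.771320343017578) [[273.70001220703125, 207.10000610351562], [291.79998779296875, 150.3000030517578], [381.8999938964844, 179.1999969482422], [363.70001220703125, 236.0]]
[[0.484, 0.1409, 0.008], [0.6635, 0.0878, 0.008], [0.5744, -0.1946, 0.008], [0.3975, -0.1373, 0.008]]
knob 355.6606060606061 189.8181818181818 165 349 364 181 197 [ 0.52677966 -0.10492582  0.107     ]
```

View pics/topz.png

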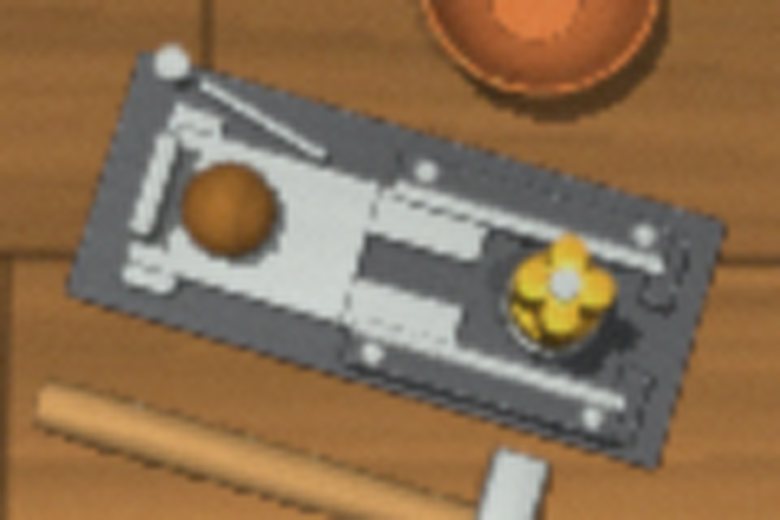

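The zoomed top view (scale 6.5, offset 270,145) shows these points:
- **Base corners:** (140,52), (727,218), (655,468) and (68,296).
- **Knob:** top centre at about (566,285), with lobes near (570,247), (600,288), (556,325) and (527,290).
- **Shoe:** form at (229,210), and the rear tab's long top edge around (152,185).
- **Catch:** arm running from (172,62) to (323,155).

```bash
python3 - <<'E'
from h import *
s=snapshot("top")
px=lambda x,y:(270+(x+.5)/6.5-.5,145+(y+.5)/6.5-.5)
P=np.array([ray(s,*px(*p),.008)[:2] for p in [(140,52),(727,218),(655,468),(68,296)]])
Q=np.array([[-225,62.5],[70,62.5],[70,-62.5],[-225,-62.5]])/1e3
A=P-P.mean(0);B=Q-Q.mean(0)
th=np.arctan2((B[:,0]*A[:,1]-B[:,1]*A[:,0]).sum(),(A*B).sum());R=np.array([[np.cos(th),-np.sin(th)],[np.sin(th),np.cos(th)]])
t=P.mean(0)-R@Q.mean(0);print("yaw",np.degrees(th),"origin",t,"resid mm",((Q@R.T+t-P)*1e3).round(1).tolist())
loc=lambda p,z:(R.T@(ray(s,*px(*p),z)[:2]-t)*1e3).round(1)
print("knobtop",ray(s,*px(566,285),.107),loc((566,285),.107))
for p in [(570,247),(600,288),(556,325),(527,290)]:
    d=ray(s,*px(*p),.107)-ray(s,*px(566,285),.107);print(d[:2]*1e3,np.degrees(np.arctan2(d[1],d[0])))
print("tab",[loc(p,.054) for p in[(165,135),(140,235),(152,185)]],"form",loc((229,210),.045))
print("pins/rails",loc((397,188),.0275),loc((660,268),.0275),loc((622,404),.0275))
o=monitor.get_obs();from scipy.spatial.transform import Rotation as Ro
q=o["orientation"];M=Ro.from_quat([q[1],q[2],q[3],q[0]]).as_matrix();print(M.round(3))
for x in(-240,-100,0):
    w=np.r_[R@[x/1e3,0]+t,.2];print(x,w,((M.T@(w-o["ee_pos"]))/.12).round(3))
E
```

```text
yaw -105.69569244498594 origin [ 0.53620442 -0.10931946] resid mm [[0.9, 0.4], [-0.5, -0.5], [-0.2, -1.8], [-0.2, 1.9]]
knobtop [ 0.53088755 -0.10780932  0.107     ] [-0.  -5.5]
[17.15171483 -1.80519897] -6.0081974843366055
[ -1.20721599 -15.16760257] -94.55067809624899
[-18.01830874   4.47244208] 166.0599712016658
[-2.41451011 17.39723871] 97.90143382800271
tab [array([-196.4,   18.4]), array([-194.1,  -30. ]), array([-195.5,   -5.9])] form [-158.4   -5.9]
pins/rails [-86.3  29.1] [43.6 27.1] [ 43.6 -40.1]
[[ 0.902  0.432 -0.001]
 [ 0.432 -0.902  0.001]
 [-0.    -0.001 -1.   ]]
-240 [0.60113116 0.12173144 0.2       ] [ 4.956 -4.373  0.402]
-100 [ 0.56325723 -0.01304825  0.2       ] [ 4.186 -3.496  0.401]
0 [ 0.53620442 -0.10931946  0.2       ] [ 3.636 -2.87   0.401]
```

Call:
carry_out([
  [0.25,-0.22,0,0,0,0],
  [0.5,-0.45,0,0,0,0],
  [0.75,-0.67,0,0,0,0],
  [1,-0.89,0,0,0,0],
  [1,-0.89,0,0,0,0],
], jaw=0, squeeze=60)

```text
clock: 0.62
ee_pos: [0.3585, -0.4527, 0.2484]
orientation: [-0.002, 0.974, 0.226, 0.002]
contact_force: [1.1, -0.2, 0.2]
finger_gap: 0.303
grasp_force: 0.0
```

Call:
carry_out([
  [0.25,-0.22,0,0,0,0],
  [0.5,-0.45,0,0,0,0],
  [0.75,-0.67,0,0,0,0],
  [1,-0.89,0,0,0,0],
  [1,-0.89,0,0,0,0],
])

```text
clock: 1.03
ee_pos: [0.4197, -0.3045, 0.2484]
orientation: [-0.002, 0.974, 0.226, 0.001]
contact_force: [0.8, 0.3, -0.3]
finger_gap: -0.002
grasp_force: 0.0
```

Call:
carry_out([
  [0.25,-0.22,0,0,0,0],
  [0.5,-0.45,0,0,0,0],
  [0.75,-0.67,0,0,0,0],
  [1,-0.89,0,0,0,0],
  [1,-0.89,0,0,0,0],
])

```text
clock: 1.45
ee_pos: [0.4813, -0.1561, 0.2484]
orientation: [-0.002, 0.974, 0.227, 0.001]
contact_force: [-0.2, 0.7, -0.4]
finger_gap: -0.004
grasp_force: 0.0
```

Call:
carry_out([
  [0.25,-0.22,0,0,0,0],
  [0.5,-0.45,0,0,0,0],
  [0.75,-0.67,0,0,0,0],
  [1,-0.89,0,0,0,0],
  [1,-0.89,0,0,0,0],
])

```text
clock: 1.87
ee_pos: [0.5426, -0.0074, 0.2483]
orientation: [-0.002, 0.974, 0.226, 0.001]
contact_force: [-0.4, 0.4, 1.2]
finger_gap: 0.0
grasp_force: 0.0
```

Call:
carry_out([
  [0.23,-0.21,0,0,0,-0.02],
  [0.46,-0.42,0,0,0,-0.04],
  [0.69,-0.63,0,0,0,-0.06],
  [0.92,-0.84,0,0,0,-0.08],
  [0.92,-0.84,0,0,0,-0.1],
  [0.92,-0.84,0,0,0,-0.12],
  [0.92,-0.84,0,0,0,-0.135],
  [0.92,-0.84,0,0,0,-0.135],
])

```text
clock: 2.53
ee_pos: [0.5962, 0.1217, 0.2479]
orientation: [-0.0, 0.796, 0.605, -0.0]
contact_force: [-0.0, -0.7, 0.7]
finger_gap: -0.001
grasp_force: 0.0
```

```bash
python3 - <<'E'
from h import *
s=snapshot("wrist"); im=s["image"][:,:,::-1].copy()
print(s["world_from_camera"].round(3).tolist())
t=np.array([.531,-.108]);a=np.radians(-105.7);h=np.array([np.cos(a),np.sin(a)]);n=np.array([-h[1],h[0]])
for x,y,z in[(-.201,.025,.054),(-.201,-.025,.054),(0,0,.107),(-.225,.0625,.008),(-.225,-.0625,.008),(-.206,.062,.021)]:
    p=proj(s,np.r_[t+x*h+y*n,z]);print(x,y,p.round(1));
    if 0<p[0]<640 and 0<p[1]<400: cv2.circle(im,tuple(int(i) for i in p.round()),3,(255,0,255),-1)
cv2.imwrite("pics/w1.png",im)
E
```

```text
[[0.964, -0.258, -0.072, 0.613], [-0.267, -0.93, -0.251, 0.185], [-0.002, 0.261, -0.965, 0.373], [0.0, 0.0, 0.0, 1.0]]
-0.201 0.025 [345.4 214.6]
-0.201 -0.025 [303.9 214.5]
0 0 [324.  386.5]
-0.225 0.0625 [371.4 187.1]
-0.225 -0.0625 [278.2 186.7]
-0.206 0.062 [371.9 203.3]
```

View pics/w1.png

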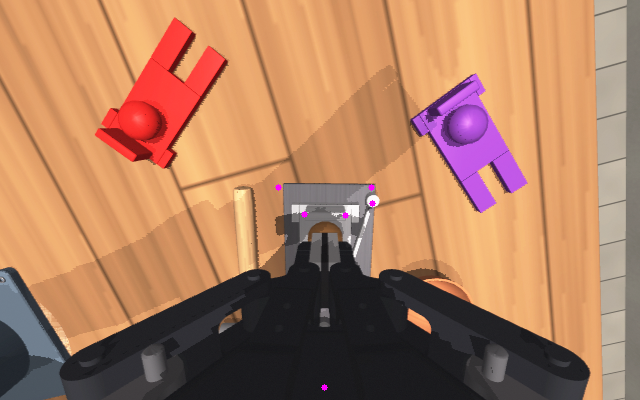

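The wrist view shows the tab around (305–343, 212), laterally centred where I predicted. The base is seen about 6 px to the right of the prediction, so its plate really is offset relative to the rails. I'll descend behind the tab.

Call:
carry_out([
  [0,0,0.33,0,0,0],
  [0,0,0.66,0,0,0],
  [0,0,1,0,0,0],
  [0,0,1,0,0,0],
])

```text
clock: 2.92
ee_pos: [0.592, 0.1204, 0.1215]
orientation: [-0.002, 0.799, 0.602, -0.005]
contact_force: [-0.7, -0.8, -0.7]
finger_gap: 0.001
grasp_force: 0.0
```

Call:
carry_out([
  [0,0,0.15,0,0,0],
  [0,0,0.3,0,0,0],
  [0,0,0.45,0,0,0],
  [0,0,0.6,0,0,0],
  [0,0,0.67,0,0,0],
  [0,0,0.67,0,0,0],
])

```text
clock: 3.42
ee_pos: [0.5958, 0.1221, 0.0477]
orientation: [-0.0, 0.798, 0.602, -0.001]
contact_force: [-0.8, 0.8, -0.3]
finger_gap: -0.006
grasp_force: 0.0
```

Call:
carry_out([
  [-0.03,0,0,0,0,0],
  [-0.06,0,0,0,0,0],
  [-0.09,0,0,0,0,0],
  [-0.12,0,0,0,0,0],
  [-0.15,0,0,0,0,0],
  [-0.18,0,0,0,0,0],
  [-0.21,0,0,0,0,0],
  [-0.24,0,0,0,0,0],
])

```text
clock: 4.08
ee_pos: [0.5885, 0.0955, 0.0482]
orientation: [-0.0, 0.797, 0.603, 0.001]
contact_force: [1.7, 5.1, 0.1]
finger_gap: -0.001
grasp_force: 2.2
```

Call:
carry_out([
  [-0.04,0,0,0,0,0],
  [-0.08,0,0,0,0,0],
  [-0.12,0,0,0,0,0],
  [-0.16,0,0,0,0,0],
  [-0.2,0,0,0,0,0],
  [-0.24,0,0,0,0,0],
  [-0.28,0,0,0,0,0],
  [-0.32,0,0,0,0,0],
])

```text
clock: 4.75
ee_pos: [0.5774, 0.0596, 0.0482]
orientation: [-0.001, 0.797, 0.604, 0.001]
contact_force: [-0.4, 8.6, 2.5]
finger_gap: 0.001
grasp_force: 4.2
```

Call:
carry_out([
  [-0.03,0,0,0,0,0],
  [-0.06,0,0,0,0,0],
  [-0.09,0,0,0,0,0],
  [-0.12,0,0,0,0,0],
  [-0.15,0,0,0,0,0],
  [-0.18,0,0,0,0,0],
  [-0.21,0,0,0,0,0],
  [-0.22,0,0,0,0,0],
])

```text
clock: 5.42
ee_pos: [0.57, 0.0335, 0.0481]
orientation: [-0.001, 0.797, 0.604, 0.0]
contact_force: [-2.0, 7.4, 3.1]
finger_gap: 0.003
grasp_force: 3.9
```

Call:
carry_out([
  [-0.02,0,0,0,0,0],
  [-0.04,0,0,0,0,0],
  [-0.06,0,0,0,0,0],
  [-0.08,0,0,0,0,0],
  [-0.1,0,0,0,0,0],
  [-0.11,0,0,0,0,0],
])

```text
clock: 5.92
ee_pos: [0.5681, 0.0218, 0.0483]
orientation: [-0.0, 0.797, 0.604, 0.002]
contact_force: [5.4, 12.3, -2.2]
finger_gap: -0.001
grasp_force: 6.3
```

Call:
carry_out([
  [-0.01,0,0,0,0,0],
  [-0.02,0,0,0,0,0],
  [-0.02,0,0,0,0,0],
])

```text
clock: 6.17
ee_pos: [0.5684, 0.0216, 0.0486]
orientation: [-0.001, 0.797, 0.604, 0.004]
contact_force: [5.9, 14.8, -0.6]
finger_gap: 0.004
grasp_force: 7.8
```

Call:
carry_out([
  [-0.01,0,0,0,0,0],
  [-0.01,0,0,0,0,0],
])

```text
clock: 6.33
ee_pos: [0.5684, 0.0215, 0.0487]
orientation: [-0.001, 0.796, 0.605, 0.004]
contact_force: [5.8, 17.8, -1.1]
finger_gap: -0.003
grasp_force: 9.2
```

Call:
carry_out([
  [-0.02,0,0,0,0,0],
  [-0.04,0,0,0,0,0],
  [-0.04,0,0,0,0,0],
])

```text
clock: 6.58
ee_pos: [0.5684, 0.0212, 0.0494]
orientation: [-0.002, 0.795, 0.606, 0.007]
contact_force: [7.3, 28.6, 1.4]
finger_gap: 0.001
grasp_force: 15.2
```

```bash
python3 - <<'E'
from h import *
s=snapshot("side"); im=s["image"][:,:,::-1]
cv2.imwrite("pics/s2.png",cv2.resize(im[160:250,240:380],None,fx=5.5,fy=5.5,interpolation=cv2.INTER_CUBIC))
s=snapshot("top"); im=s["image"][:,:,::-1]
cv2.imwrite("pics/t2.png",cv2.resize(im[145:225,270:390],None,fx=6.5,fy=6.5,interpolation=cv2.INTER_CUBIC))
E
```

```text
(no output)
```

View pics/t2.png

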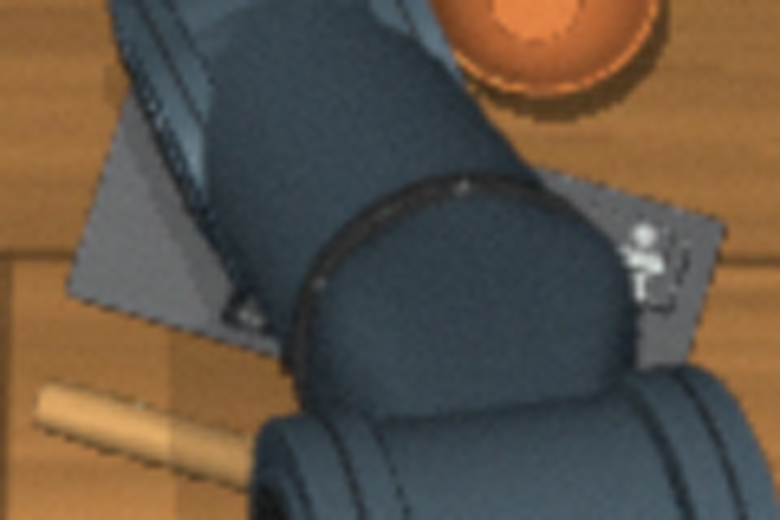

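The top view is blocked by the arm. What can be seen is the shoe's front prong at about (640,262), next to the stop. I'll back off and check.

Call:
carry_out([
  [0.06,0,0,0,0,0],
  [0.15,0,0,0,0,0],
  [0.15,0,-0.2,0,0,0],
  [0.15,0,-0.5,0,0,0],
  [0.15,0,-0.8,0,0,0],
  [0.15,0,-1,0,0,0],
  [0.15,0,-1,0,0,0],
])

```text
clock: 7.27
ee_pos: [0.5715, 0.0284, 0.1727]
orientation: [0.002, 0.798, 0.603, 0.002]
contact_force: [1.4, -0.3, 0.1]
finger_gap: 0.0
grasp_force: 0.0
```

Call:
carry_out([
  [0.2,0,-0.25,0,0,0],
  [0.4,0,-0.5,0,0,0],
  [0.6,0,-0.7,0,0,0],
  [0.8,0,-0.7,0,0,0],
  [1,0,-0.7,0,0,0],
  [1,0,-0.7,0,0,0],
], jaw=100)

```text
clock: 7.77
ee_pos: [0.6021, 0.1493, 0.2516]
orientation: [-0.001, 0.796, 0.605, 0.001]
contact_force: [-0.4, 0.5, -0.1]
finger_gap: 0.846
grasp_force: 0.0
```

```bash
python3 - <<'E'
from h import *
a=[]
for n in ("wrist","side"):
    s=snapshot(n); im=s["image"][:,:,::-1].copy()
    c=(im[170:290,250:410] if n=="wrist" else im[165:250,255:368]); a.append(cv2.resize(c,(390,300),interpolation=cv2.INTER_CUBIC))
cv2.imwrite("pics/w3.png",np.hstack(a))
E
```

```text
(no output)
```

View pics/w3.png

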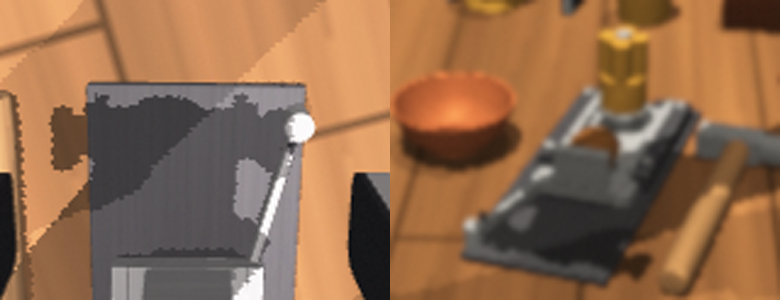

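The picture shows the catch arm from its hinge at (299,128) to a tip at (255,265). The tip sits behind the ear, whose rear edge is at row ~265 and outer end at column ~265. I'll check the catch angle numerically and plan the knob grasp.

```bash
python3 - <<'E'
from h import *
s=snapshot("wrist")
t=np.array([.531,-.108]);a=np.radians(-105.7);h=np.array([np.cos(a),np.sin(a)]);n=np.array([-h[1],h[0]])
L=lambda u,v,z:np.array([(ray(s,u,v,z)[:2]-t)@h,(ray(s,u,v,z)[:2]-t)@n])*1e3
f=lambda x,y:(250+x/2.4375,170+y/2.5)
H=L(*f(299,128),.021);E=L(*f(255,265),.021);print("catch",H,E,np.degrees(np.arctan2(H[1]-E[1],E[0]-H[0])),"home 15.0, open ~9.9")
for p in[(265,265),(112,265)]:print("ear rear",L(*f(*p),.020))
o=monitor.get_obs()
from scipy.spatial.transform import Rotation as Ro
q=o["orientation"];M=Ro.from_quat([q[1],q[2],q[3],q[0]]).as_matrix()
for w in [np.r_[t,.25],np.r_[t,.089]]:print((M.T@(w-o["ee_pos"])/.12).round(3))
print(o["joint_positions"].round(2) if hasattr(o["joint_positions"],"round") else o["joint_positions"])
E
```

```text
catch [-202.93288451   63.44109046] [-120.28405765   41.43502564] 14.909653947402983 home 15.0, open ~9.9
ear rear [-119.70607769   47.41770263]
ear rear [-119.59272784  -42.36569883]
[-2.175  0.005  0.012]
[-2.172  0.006  1.354]
[-0.07  0.51 -0.37  1.58  0.2   1.1  -0.78]
```

Call:
carry_out([
  [-0.3,0,0,0,0,0],
  [-0.6,0.01,0,0,0,0],
  [-0.9,0.01,0,0,0,0],
  [-1,0.01,0,0,0,0],
])

```text
clock: 8.25
ee_pos: [0.5687, 0.0205, 0.2512]
orientation: [0.001, 0.8, 0.6, -0.002]
contact_force: [-0.4, -0.7, -0.4]
finger_gap: 1.0
grasp_force: 0.0
```

Call:
carry_out([
  [-0.3,0,0,0,0,0],
  [-0.6,0,0,0,0,0],
  [-0.9,0.01,0,0,0,0],
  [-1,0.01,0,0,0,0],
])

```text
clock: 8.58
ee_pos: [0.5366, -0.0947, 0.2514]
orientation: [0.001, 0.8, 0.6, -0.002]
contact_force: [0.1, -0.8, -0.6]
finger_gap: 1.002
grasp_force: 0.0
```

Call:
carry_out([
  [-0.1,0,0,0,0,0.02],
  [-0.19,0,0,0,0,0.04],
  [-0.19,0,0,0,0,0.06],
  [-0.19,0,0,0,0,0.08],
  [-0.19,0,0,0,0,0.093],
  [-0.19,0,0,0,0,0.093],
])

```text
clock: 9.08
ee_pos: [0.5322, -0.11, 0.2517]
orientation: [0.0, 0.939, 0.345, -0.001]
contact_force: [0.3, 0.8, -0.2]
finger_gap: 0.999
grasp_force: 0.0
```

```bash
python3 - <<'E'
from h import *
s=snapshot("wrist"); im=s["image"][:,:,::-1].copy()
o=monitor.get_obs();print(np.round(o["ee_pos"],4),np.round(o["joint_positions"],2))
p=proj(s,[.532,-.110,.107]);print(p);cv2.circle(im,tuple(int(i) for i in p),2,(255,0,255),-1)
S=snapshot("side"); g=S["image"][:,:,::-1].copy();p=proj(S,[.532,-.110,.107]);print(p);cv2.circle(g,tuple(int(i) for i in p),1,(255,0,255),-1)
x,y=(int(i) for i in p);cv2.imwrite("pics/w4.png",np.hstack([im[150:400,160:480],cv2.resize(g[y-25:y+25,x-25:x+25],(250,250),interpolation=cv2.INTER_CUBIC)]))
E
```

```text
[ 0.5323 -0.1098  0.2517] [ 0.27  0.38 -0.21  1.78  0.09  0.99 -0.84]
[325.03213247 193.21404242]
[321.87645807 173.62302335]
```

View pics/w4.png

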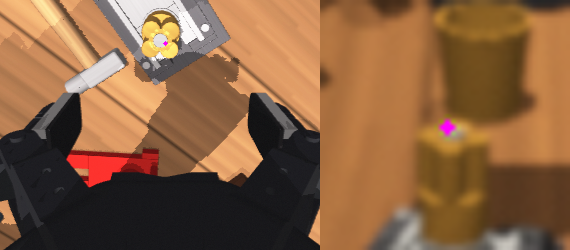

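The wrist view shows the knob's top centre at crop (161,42), that is full (321,192), about 4 px left of the prediction. Two lobes lie along the picture's diagonals. In the side view the white stud top is 1.8 px right of and 1.4 px below the mark. Next I'll triangulate the axis from the three views.

```bash
python3 - <<'E'
from h import *
W=snapshot("wrist");S=snapshot("side");T=snapshot("top")
obs=[(W,321,191.5),(S,323.5,175),(T,356.7,188.5)]
A=np.zeros((3,3));b=np.zeros(3)
for s,u,v in obs:
    p=ray(s,u,v,.107);d=p-s["world_from_camera"][:3,3];d/=np.linalg.norm(d);Pm=np.eye(3)-np.outer(d,d);A+=Pm;b+=Pm@p;print(p.round(4))
X=np.linalg.solve(A,b);print("tri",X.round(4))
im=W["image"][:,:,::-1];hsv=cv2.cvtColor(im,cv2.COLOR_BGR2HSV)
m=((hsv[...,0]>18)&(hsv[...,0]<35)&(hsv[...,1]>110)&(hsv[...,2]>150)).astype(np.uint8);m[:,:290]=0;m[:,350:]=0;m[:155]=0;m[225:]=0
c=max(cv2.findContours(m,0,1)[0],key=cv2.contourArea)[:,0]
P=np.array([ray(W,*q,.107)[:2] for q in c])-ray(W,321,191.5,.107)[:2]
r=np.hypot(*P.T);a=np.arctan2(P[:,1],P[:,0]);k=r<.026
z=(r[k]*np.exp(4j*a[k])).sum();print("lobe angle mod 90",np.degrees(np.angle(z))/4,r.min(),r.max())
E
```

```text
[ 0.531  -0.1054  0.107 ]
[ 0.5267 -0.0999  0.107 ]
[ 0.5307 -0.1079  0.107 ]
tri [ 0.5294 -0.1071  0.1037]
lobe angle mod 90 -0.00028152376608531253 0.009866047913854148 0.023655709009408006
```

Call:
carry_out([
  [0,-0.03,0.25,0,0,-0.007],
  [0,-0.03,0.5,0,0,-0.007],
  [0,-0.03,0.75,0,0,-0.007],
  [0,-0.03,1,0,0,-0.007],
])

```text
clock: 9.67
ee_pos: [0.5306, -0.1064, 0.131]
orientation: [0.0, 0.929, 0.369, 0.0]
contact_force: [1.0, 0.2, 0.2]
finger_gap: 1.001
grasp_force: 0.0
```

Call:
carry_out([
  [0,0,0.15,0,0,0],
  [0,0,0.3,0,0,0],
  [0,0,0.34,0,0,0],
  [0,0,0.34,0,0,0],
])

```text
clock: 10.0
ee_pos: [0.5298, -0.1063, 0.09]
orientation: [-0.001, 0.929, 0.369, -0.001]
contact_force: [0.4, 0.6, -0.4]
finger_gap: 0.999
grasp_force: 0.0
```

Call:
carry_out([
  [0,0,0,0,0,0],
  [0,0,0,0,0,0],
  [0,0,0,0,0,0],
  [0,0,0,0,0,0],
  [0,0,0,0,0,0],
  [0,0,0,0,0,0],
], jaw=0, squeeze=30)

```text
clock: 10.5
ee_pos: [0.5309, -0.1062, 0.0922]
orientation: [0.0, 0.93, 0.368, 0.001]
contact_force: [-1.7, 0.8, 6.9]
finger_gap: 0.453
grasp_force: 29.3
```

```bash
cat > st.py <<'E'
from h import *
o=monitor.get_obs();q=o["orientation"]
print("t %.2f"%o["clock"],np.round(o["ee_pos"],4),"yaw",round(np.degrees(2*np.arctan2(q[2],q[1])),1),"F",np.round(o["contact_force"],1),"T",np.round(o["wrist_torque"],2),"gap mm",round(85*float(o["finger_gap"]),1),"grip",np.round(o["grasp_force"],1),"J7 %.2f"%o["joint_positions"][6])
E
python3 st.py
```

```text
t 10.50 [ 0.5309 -0.1062  0.0922] yaw 43.2 F [-1.7  0.8  6.9] T [ 0.28  0.47 -0.03] gap mm 38.5 grip 29.3 J7 -0.88
```

Call:
carry_out([
  [0,0,-0.01,0,0,-0.019],
  [0,0,-0.01,0,0,-0.038],
  [0,0,-0.01,0,0,-0.057],
  [0,0,-0.01,0,0,-0.076],
])

```text
clock: 10.83
ee_pos: [0.5316, -0.1064, 0.093]
orientation: [0.001, 0.814, 0.58, 0.001]
contact_force: [2.4, -0.7, -3.5]
finger_gap: 0.451
grasp_force: 30.5
```

```bash
python3 st.py
```

```text
t 10.83 [ 0.5316 -0.1064  0.093 ] yaw 70.9 F [ 2.4 -0.7 -3.5] T [-0.03 -0.84 -0.06] gap mm 38.4 grip 30.5 J7 -0.52
```

Call:
carry_out([
  [0,0,0,0,0,-0.019],
  [0,0,0,0,0,-0.038],
  [0,0,0,0,0,-0.057],
])

```text
clock: 11.08
ee_pos: [0.5323, -0.1063, 0.0931]
orientation: [0.001, 0.698, 0.716, 0.001]
contact_force: [4.1, -0.4, -3.2]
finger_gap: 0.452
grasp_force: 30.5
```

```bash
python3 st.py
```

```text
t 11.08 [ 0.5323 -0.1063  0.0931] yaw 91.5 F [ 4.1 -0.4 -3.2] T [ 0.12 -1.16 -0.06] gap mm 38.4 grip 30.5 J7 -0.25
```

Call:
carry_out([
  [0,0,0,0,0,-0.019],
  [0,0,0,0,0,-0.038],
  [0,0,0,0,0,-0.057],
])

```text
clock: 11.33
ee_pos: [0.5329, -0.1061, 0.0933]
orientation: [0.002, 0.559, 0.829, 0.002]
contact_force: [6.0, 1.1, -4.1]
finger_gap: 0.456
grasp_force: 30.5
```

```bash
python3 st.py
```

```text
t 11.33 [ 0.5329 -0.1061  0.0933] yaw 112.0 F [ 6.   1.1 -4.1] T [ 0.35 -1.43 -0.06] gap mm 38.8 grip 30.5 J7 0.02
```

Call:
carry_out([
  [0,0,0,0,0,-0.019],
  [0,0,0,0,0,-0.036],
  [0,0,0,0,0,-0.036],
])

```text
clock: 11.58
ee_pos: [0.5331, -0.1058, 0.0932]
orientation: [0.002, 0.462, 0.887, 0.002]
contact_force: [7.1, 1.4, -2.3]
finger_gap: 0.449
grasp_force: 30.5
```

```bash
python3 st.py
```

```text
t 11.58 [ 0.5331 -0.1058  0.0932] yaw 125.0 F [ 7.1  1.4 -2.3] T [ 0.53 -1.5   0.03] gap mm 38.1 grip 30.5 J7 0.20
```

Call:
carry_out([
  [0,0,0,0,0,0],
  [0,0,0,0,0,0],
  [0,0,0,0,0,0],
  [0,0,0,0,0,0],
  [0,0,0,0,0,0],
], jaw=100)

```text
clock: 12.0
ee_pos: [0.5304, -0.1064, 0.0924]
orientation: [-0.0, 0.465, 0.885, -0.0]
contact_force: [-0.0, -0.0, 0.6]
finger_gap: 1.002
grasp_force: 0.0
```

```bash
python3 - <<'E'
import st
from h import *
S=snapshot("side");g=S["image"][:,:,::-1]
cv2.imwrite("pics/k1.png",cv2.resize(g[140:240,270:370],(500,500),interpolation=cv2.INTER_CUBIC))
E
```

```text
t 12.00 [ 0.5304 -0.1064  0.0924] yaw 124.6 F [-0.  -0.   0.6] T [-0.02  0.02 -0.  ] gap mm 85.1 grip 0.0 J7 0.19
```

View pics/k1.png

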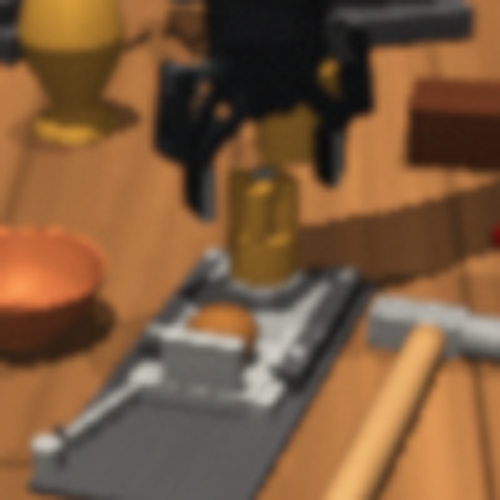

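The knob, around (263,225), doesn't look clearly dropped. The catch arm is still sitting behind the ear at (150,375). I'll swing back 90° with the jaws open and compare the knob's height with the first picture.

Call:
carry_out([
  [-0.014,0.02,0,0,0,0.019],
  [-0.014,0.02,0,0,0,0.038],
  [-0.014,0.02,0,0,0,0.057],
  [-0.014,0.02,0,0,0,0.076],
  [-0.014,0.02,0,0,0,0.095],
  [-0.014,0.02,0,0,0,0.114],
  [-0.014,0.02,0,0,0,0.125],
  [-0.014,0.02,0,0,0,0.125],
])

```text
clock: 12.72
ee_pos: [0.5335, -0.1061, 0.0924]
orientation: [0.0, 0.769, 0.639, -0.0]
contact_force: [-0.2, 0.3, -0.5]
finger_gap: 0.996
grasp_force: 0.0
```

Call:
carry_out([
  [0,0,0,0,0,0.019],
  [0,0,0,0,0,0.038],
  [0,0,0,0,0,0.057],
  [0,0,0,0,0,0.076],
  [0,0,0,0,0,0.095],
  [0,0,0,0,0,0.114],
  [0,0,0,0,0,0.125],
  [0,0,0,0,0,0.125],
])

```text
clock: 13.38
ee_pos: [0.5335, -0.1061, 0.0923]
orientation: [0.0, 0.955, 0.297, -0.0]
contact_force: [0.5, 0.4, -0.4]
finger_gap: 1.001
grasp_force: 0.0
```

```bash
cat > kn.py <<'E'
from h import *
def rows(im):
    hsv=cv2.cvtColor(im,cv2.COLOR_BGR2HSV);m=(hsv[...,0]>16)&(hsv[...,0]<34)&(hsv[...,1]>110)
    c=m[165:215,319:326].sum(1);return [(165+i,int(x)) for i,x in enumerate(c)]
a=rows(cv2.imread("pics/side0.png"));b=rows(snapshot("side")["image"][:,:,::-1].copy())
print("side0",[x for _,x in a]);print("now  ",[x for _,x in b])
import st
E
python3 kn.py
```

```text
side0 [4, 4, 3, 4, 4, 4, 3, 4, 3, 3, 4, 7, 7, 7, 7, 7, 7, 7, 7, 7, 7, 7, 7, 7, 7, 7, 7, 7, 7, 7, 7, 5, 0, 0, 0, 0, 0, 0, 0, 0, 0, 0, 0, 0, 0, 0, 0, 0, 0, 0]
now   [0, 0, 0, 2, 3, 3, 3, 2, 2, 1, 3, 7, 7, 7, 7, 7, 7, 7, 7, 7, 7, 7, 7, 7, 7, 7, 7, 7, 7, 7, 7, 7, 0, 0, 0, 0, 0, 0, 0, 0, 0, 0, 0, 0, 0, 0, 0, 0, 0, 0]
t 13.43 [ 0.5334 -0.1061  0.0923] yaw 34.8 F [ 0.2  0.5 -0.1] T [-0.02  0.02  0.  ] gap mm 84.9 grip 0.0 J7 -0.99
```

Not dropped yet: the skirt's bottom row hasn't changed. I'll grip again and keep turning backwards.

Call:
carry_out([
  [0,0,0,0,0,0],
  [0,0,0,0,0,0],
  [0,0,0,0,0,0],
  [0,0,0,0,0,0],
  [0,0,0,0,0,0],
  [0,0,0,0,0,0],
], jaw=0)

```text
clock: 13.93
ee_pos: [0.5324, -0.1049, 0.0922]
orientation: [-0.001, 0.954, 0.298, -0.001]
contact_force: [-4.2, 5.4, 3.5]
finger_gap: 0.442
grasp_force: 29.9
```

```bash
python3 st.py
```

```text
t 13.93 [ 0.5324 -0.1049  0.0922] yaw 34.7 F [-4.2  5.4  3.5] T [1.01 0.72 0.04] gap mm 37.6 grip 29.9 J7 -0.99
```

Call:
carry_out([
  [0,0,0,0,0,-0.019],
  [0,0,0,0,0,-0.038],
  [0,0,0,0,0,-0.038],
])

```text
clock: 14.18
ee_pos: [0.5325, -0.1051, 0.0922]
orientation: [-0.001, 0.911, 0.413, -0.001]
contact_force: [-3.8, 4.9, 3.1]
finger_gap: 0.444
grasp_force: 29.7
```

```bash
python3 st.py
```

```text
t 14.18 [ 0.5325 -0.1051  0.0922] yaw 48.8 F [-3.8  4.9  3.1] T [0.93 0.62 0.12] gap mm 37.7 grip 29.7 J7 -0.81
```

Call:
carry_out([
  [0,0,0,0,0,-0.019],
  [0,0,0,0,0,-0.038],
  [0,0,0,0,0,-0.038],
])

```text
clock: 14.43
ee_pos: [0.5326, -0.1052, 0.0918]
orientation: [-0.001, 0.855, 0.519, -0.0]
contact_force: [-1.9, 4.2, -2.7]
finger_gap: 0.434
grasp_force: 30.3
```

```bash
python3 st.py
```

```text
t 14.43 [ 0.5326 -0.1052  0.0918] yaw 62.5 F [-1.9  4.2 -2.7] T [0.9  0.21 0.02] gap mm 36.9 grip 30.3 J7 -0.64
```

Call:
carry_out([
  [0,0,0,0,0,-0.015],
  [0,0,0,0,0,-0.03],
  [0,0,0,0,0,-0.03],
])

```text
clock: 14.68
ee_pos: [0.5328, -0.1052, 0.0918]
orientation: [-0.001, 0.803, 0.596, -0.0]
contact_force: [-2.2, 5.2, -2.4]
finger_gap: 0.442
grasp_force: 30.3
```

```bash
python3 kn.py
```

```text
side0 [4, 4, 3, 4, 4, 4, 3, 4, 3, 3, 4, 7, 7, 7, 7, 7, 7, 7, 7, 7, 7, 7, 7, 7, 7, 7, 7, 7, 7, 7, 7, 5, 0, 0, 0, 0, 0, 0, 0, 0, 0, 0, 0, 0, 0, 0, 0, 0, 0, 0]
now   [3, 4, 4, 4, 4, 3, 1, 0, 0, 2, 3, 7, 7, 7, 7, 7, 7, 7, 7, 7, 7, 7, 7, 7, 7, 7, 7, 7, 7, 7, 7, 7, 0, 0, 0, 0, 0, 0, 0, 0, 0, 0, 0, 0, 0, 0, 0, 0, 0, 0]
t 14.73 [ 0.5327 -0.1053  0.0918] yaw 72.9 F [-1.1  4.1 -3.3] T [ 1.06  0.24 -0.  ] gap mm 37.3 grip 30.3 J7 -0.50
```

Call:
carry_out([
  [0,0,0,0,0,-0.015],
  [0,0,0,0,0,-0.025],
  [0,0,0,0,0,-0.025],
])

```text
clock: 14.98
ee_pos: [0.5329, -0.1051, 0.0919]
orientation: [-0.001, 0.756, 0.655, 0.0]
contact_force: [-1.7, 5.8, -3.3]
finger_gap: 0.443
grasp_force: 40.3
```

```bash
python3 st.py
```

```text
t 14.98 [ 0.5329 -0.1051  0.0919] yaw 81.8 F [-1.7  5.8 -3.3] T [ 1.51  0.2  -1.06] gap mm 37.6 grip 40.3 J7 -0.38
```

Call:
carry_out([
  [0,0,0,0,0,-0.015],
  [0,0,0,0,0,-0.025],
  [0,0,0,0,0,-0.025],
])

```text
clock: 15.23
ee_pos: [0.5327, -0.1068, 0.0921]
orientation: [-0.001, 0.704, 0.71, -0.0]
contact_force: [-3.1, 2.7, 1.6]
finger_gap: 0.441
grasp_force: 93.7
```

```bash
python3 st.py
```

```text
t 15.23 [ 0.5327 -0.1068  0.0921] yaw 90.5 F [-3.1  2.7  1.6] T [ 0.43  0.83 -2.73] gap mm 37.5 grip 93.7 J7 -0.27
```

The stop is reached, with torque on the wrist. I'll release so the knob can drop.

Call:
carry_out([
  [0,0,0,0,0,0.02],
  [0,0,0,0,0,0.025],
  [0,0,0,0,0,0.025],
  [0,0,0,0,0,0.025],
  [0,0,0,0,0,0.025],
  [0,0,0,0,0,0.025],
], jaw=100)

```text
clock: 15.73
ee_pos: [0.5337, -0.1063, 0.0924]
orientation: [0.0, 0.755, 0.655, 0.0]
contact_force: [-0.2, 0.1, 0.2]
finger_gap: 1.002
grasp_force: 0.0
```

```bash
python3 kn.py
```

```text
side0 [4, 4, 3, 4, 4, 4, 3, 4, 3, 3, 4, 7, 7, 7, 7, 7, 7, 7, 7, 7, 7, 7, 7, 7, 7, 7, 7, 7, 7, 7, 7, 5, 0, 0, 0, 0, 0, 0, 0, 0, 0, 0, 0, 0, 0, 0, 0, 0, 0, 0]
now   [4, 4, 4, 4, 4, 3, 1, 0, 0, 0, 0, 0, 1, 4, 7, 7, 7, 7, 7, 7, 7, 7, 7, 7, 7, 7, 7, 7, 7, 7, 7, 7, 7, 7, 3, 0, 0, 0, 0, 0, 0, 0, 0, 0, 0, 0, 0, 0, 0, 0]
t 15.78 [ 0.5336 -0.1063  0.0923] yaw 81.8 F [0.1 0.  0.1] T [-0.02  0.03  0.04] gap mm 85.3 grip 0.0 J7 -0.38
```

The knob has dropped about 3 px, or 9 mm. I'll lower the gripper, grip again and turn forwards.

Call:
carry_out([
  [0.01,-0.01,0.04,0,0,0],
  [0.01,-0.01,0.07,0,0,0],
  [0.01,-0.01,0.07,0,0,0],
])

```text
clock: 16.03
ee_pos: [0.5319, -0.1049, 0.083]
orientation: [-0.001, 0.756, 0.655, -0.0]
contact_force: [0.7, 0.2, 1.1]
finger_gap: 0.999
grasp_force: 0.0
```

Call:
carry_out([
  [0,0,0,0,0,0],
  [0,0,0,0,0,0],
  [0,0,0,0,0,0],
  [0,0,0,0,0,0],
  [0,0,0,0,0,0],
  [0,0,0,0,0,0],
], jaw=0, squeeze=40)

```text
clock: 16.53
ee_pos: [0.5324, -0.105, 0.0842]
orientation: [0.0, 0.756, 0.654, -0.0]
contact_force: [-1.2, 0.6, 4.0]
finger_gap: 0.458
grasp_force: 39.8
```

```bash
python3 st.py
```

```text
t 16.53 [ 0.5324 -0.105   0.0842] yaw 81.8 F [-1.2  0.6  4. ] T [ 0.15  0.45 -0.2 ] gap mm 38.9 grip 39.8 J7 -0.39
```

Call:
carry_out([
  [0,0,0,0,0,0.019],
  [0,0,0,0,0,0.038],
  [0,0,0,0,0,0.057],
  [0,0,0,0,0,0.076],
  [0,0,0,0,0,0.076],
])

```text
clock: 16.95
ee_pos: [0.5321, -0.1048, 0.0841]
orientation: [-0.0, 0.891, 0.455, -0.0]
contact_force: [-3.5, 1.6, 5.6]
finger_gap: 0.454
grasp_force: 40.9
```

```bash
python3 st.py
```

```text
t 16.95 [ 0.5321 -0.1048  0.0841] yaw 54.1 F [-3.5  1.6  5.6] T [ 0.23  0.74 -0.06] gap mm 38.6 grip 40.9 J7 -0.75
```

Call:
carry_out([
  [0,0,0.004,0,0,0.019],
  [0,0,0.007,0,0,0.038],
  [0,0,0.011,0,0,0.057],
  [0,0,0.014,0,0,0.076],
  [0,0,0.014,0,0,0.076],
])

```text
clock: 17.37
ee_pos: [0.5319, -0.1046, 0.0826]
orientation: [-0.0, 0.973, 0.232, -0.0]
contact_force: [-5.0, 1.8, 10.4]
finger_gap: 0.454
grasp_force: 42.3
```

```bash
python3 st.py
```

```text
t 17.37 [ 0.5319 -0.1046  0.0826] yaw 26.8 F [-5.   1.8 10.4] T [ 0.46  1.04 -0.25] gap mm 38.6 grip 42.3 J7 -1.10
```

Call:
carry_out([
  [0,0,0.004,0,0,0.019],
  [0,0,0.007,0,0,0.038],
  [0,0,0.011,0,0,0.057],
  [0,0,0.013,0,0,0.072],
  [0,0,0.013,0,0,0.072],
])

```text
clock: 17.78
ee_pos: [0.5319, -0.1043, 0.081]
orientation: [-0.0, 1.0, 0.008, -0.001]
contact_force: [-4.5, 2.7, 10.8]
finger_gap: 0.459
grasp_force: 42.1
```

```bash
python3 st.py
```

```text
t 17.78 [ 0.5319 -0.1043  0.081 ] yaw 1.0 F [-4.5  2.7 10.8] T [ 0.6   1.03 -0.18] gap mm 39.0 grip 42.1 J7 -1.42
```

Call:
carry_out([
  [0,0,0,0,0,0],
  [0,0,0,0,0,0],
  [0,0,0,0,0,0],
  [0,0,0,0,0,0],
  [0,0,0,0,0,-0.019],
  [0,0,0,0,0,-0.038],
  [0,0,0,0,0,-0.057],
  [0,0,0,0,0,-0.057],
], jaw=100)

```text
clock: 18.45
ee_pos: [0.5325, -0.1053, 0.0806]
orientation: [-0.0, 0.982, 0.191, 0.0]
contact_force: [0.1, 0.7, 0.7]
finger_gap: 1.002
grasp_force: 0.0
```

Call:
carry_out([
  [0,0,0,0,0,-0.019],
  [0,0,0,0,0,-0.038],
  [0,0,0,0,0,-0.057],
  [0,0,0,0,0,-0.076],
  [0,0,0,0,0,-0.095],
  [0,0,0,0,0,-0.114],
  [0,0,0,0,0,-0.133],
])

```text
clock: 19.03
ee_pos: [0.5325, -0.1051, 0.0806]
orientation: [-0.0, 0.821, 0.571, 0.0]
contact_force: [0.4, 0.5, -0.6]
finger_gap: 0.994
grasp_force: 0.0
```

Call:
carry_out([
  [0,0,0,0,0,-0.019],
  [0,0,0,0,0,-0.038],
  [0,0,0,0,0,-0.057],
  [0,0,0,0,0,-0.06],
  [0,0,0,0,0,-0.06],
])

```text
clock: 19.45
ee_pos: [0.5324, -0.1052, 0.0805]
orientation: [-0.0, 0.702, 0.712, 0.0]
contact_force: [0.1, -0.5, -0.6]
finger_gap: 0.999
grasp_force: 0.0
```

Call:
carry_out([
  [0,0,0,0,0,0],
  [0,0,0,0,0,0],
  [0,0,0,0,0,0],
  [0,0,0,0,0,0],
  [0,0,0,0,0,0],
  [0,0,0,0,0,0],
], jaw=0)

```text
clock: 19.95
ee_pos: [0.5325, -0.1049, 0.0808]
orientation: [0.0, 0.7, 0.714, 0.0]
contact_force: [-1.5, 0.3, 3.3]
finger_gap: 0.461
grasp_force: 39.8
```

```bash
python3 st.py
```

```text
t 19.95 [ 0.5325 -0.1049  0.0808] yaw 91.1 F [-1.5  0.3  3.3] T [0.09 0.33 0.07] gap mm 39.2 grip 39.8 J7 -0.28
```

Call:
carry_out([
  [0,0,0.003,0,0,0.015],
  [0,0,0.006,0,0,0.03],
  [0,0,0.006,0,0,0.03],
])

```text
clock: 20.2
ee_pos: [0.5323, -0.1049, 0.0801]
orientation: [0.0, 0.766, 0.643, -0.0]
contact_force: [-1.7, 1.0, 3.8]
finger_gap: 0.451
grasp_force: 40.7
```

```bash
python3 st.py
```

```text
t 20.20 [ 0.5323 -0.1049  0.0801] yaw 80.0 F [-1.7  1.   3.8] T [ 0.13  0.45 -0.15] gap mm 38.4 grip 40.7 J7 -0.42
```

Call:
carry_out([
  [0,0,0.002,0,0,0.012],
  [0,0,0.004,0,0,0.02],
  [0,0,0.004,0,0,0.02],
])

```text
clock: 20.45
ee_pos: [0.5323, -0.1049, 0.0797]
orientation: [0.0, 0.803, 0.596, -0.0]
contact_force: [-2.6, -0.0, 6.0]
finger_gap: 0.456
grasp_force: 40.6
```

```bash
python3 st.py
```

```text
t 20.45 [ 0.5323 -0.1049  0.0797] yaw 73.1 F [-2.6 -0.   6. ] T [ 0.2   0.58 -0.06] gap mm 38.7 grip 40.6 J7 -0.51
```

Call:
carry_out([
  [0,0,0.002,0,0,0.01],
  [0,0,0.004,0,0,0.02],
  [0,0,0.004,0,0,0.02],
])

```text
clock: 20.7
ee_pos: [0.5322, -0.1049, 0.0794]
orientation: [0.0, 0.839, 0.544, -0.0]
contact_force: [-3.5, 0.7, 10.2]
finger_gap: 0.457
grasp_force: 40.5
```

```bash
python3 st.py
```

```text
t 20.70 [ 0.5322 -0.1049  0.0794] yaw 65.9 F [-3.5  0.7 10.2] T [ 0.27  0.77 -0.03] gap mm 38.9 grip 40.5 J7 -0.61
```

Call:
carry_out([
  [0,0,0.002,0,0,0.01],
  [0,0,0.003,0,0,0.015],
  [0,0,0.003,0,0,0.015],
])

```text
clock: 20.95
ee_pos: [0.5321, -0.1049, 0.0794]
orientation: [0.0, 0.863, 0.504, -0.0]
contact_force: [-4.2, 0.2, 14.1]
finger_gap: 0.461
grasp_force: 40.8
```

```bash
python3 st.py
```

```text
t 20.95 [ 0.5321 -0.1049  0.0794] yaw 60.6 F [-4.2  0.2 14.1] T [ 0.26  1.15 -0.05] gap mm 39.2 grip 40.8 J7 -0.68
```

Call:
carry_out([
  [0,0,0,0,0,0.01],
  [0,0,0,0,0,0.02],
  [0,0,0,0,0,0.02],
])

```text
clock: 21.2
ee_pos: [0.5321, -0.1048, 0.0794]
orientation: [0.0, 0.894, 0.448, -0.0]
contact_force: [-5.2, 1.3, 14.4]
finger_gap: 0.456
grasp_force: 40.8
```

```bash
python3 kn.py
```

```text
side0 [4, 4, 3, 4, 4, 4, 3, 4, 3, 3, 4, 7, 7, 7, 7, 7, 7, 7, 7, 7, 7, 7, 7, 7, 7, 7, 7, 7, 7, 7, 7, 5, 0, 0, 0, 0, 0, 0, 0, 0, 0, 0, 0, 0, 0, 0, 0, 0, 0, 0]
now   [0, 0, 1, 0, 1, 0, 0, 0, 0, 0, 0, 0, 0, 2, 4, 6, 6, 6, 6, 6, 6, 5, 6, 6, 7, 7, 7, 7, 7, 7, 7, 7, 7, 7, 7, 5, 0, 0, 0, 0, 0, 0, 0, 0, 0, 0, 0, 0, 0, 0]
t 21.25 [ 0.5321 -0.1048  0.0794] yaw 53.5 F [-4.2  1.1 14.2] T [ 0.31  1.13 -0.  ] gap mm 39.0 grip 40.8 J7 -0.77
```

Call:
carry_out([
  [0,0,0,0,0,0.01],
  [0,0,0,0,0,0.02],
  [0,0,0,0,0,0.02],
])

```text
clock: 21.5
ee_pos: [0.5321, -0.1048, 0.0793]
orientation: [-0.0, 0.92, 0.391, -0.0]
contact_force: [-4.5, 1.1, 14.7]
finger_gap: 0.459
grasp_force: 40.9
```

```bash
python3 st.py
```

```text
t 21.50 [ 0.5321 -0.1048  0.0793] yaw 46.1 F [-4.5  1.1 14.7] T [ 0.34  1.07 -0.03] gap mm 39.0 grip 40.9 J7 -0.86
```

Call:
carry_out([
  [0,0,0,0,0,0.01],
  [0,0,0,0,0,0.016],
  [0,0,0,0,0,0.016],
])

```text
clock: 21.75
ee_pos: [0.532, -0.1047, 0.0793]
orientation: [-0.0, 0.938, 0.346, -0.0]
contact_force: [-5.1, 0.3, 13.4]
finger_gap: 0.457
grasp_force: 40.4
```

```bash
python3 st.py
```

```text
t 21.75 [ 0.532  -0.1047  0.0793] yaw 40.4 F [-5.1  0.3 13.4] T [0.35 1.12 0.14] gap mm 38.9 grip 40.4 J7 -0.93
```

Call:
carry_out([
  [0,0,0,0,0,0.006],
  [0,0,0,0,0,0.012],
  [0,0,0,0,0,0.012],
])

```text
clock: 22.0
ee_pos: [0.532, -0.1046, 0.0791]
orientation: [-0.0, 0.951, 0.31, -0.0]
contact_force: [-5.0, 1.8, 12.3]
finger_gap: 0.456
grasp_force: 42.6
```

```bash
python3 st.py
```

```text
t 22.00 [ 0.532  -0.1046  0.0791] yaw 36.1 F [-5.   1.8 12.3] T [ 0.39  1.03 -0.02] gap mm 38.8 grip 42.6 J7 -0.98
```

Call:
carry_out([
  [0,0,0,0,0,0.006],
  [0,0,0,0,0,0.01],
  [0,0,0,0,0,0.01],
])

```text
clock: 22.25
ee_pos: [0.5319, -0.1047, 0.079]
orientation: [-0.0, 0.96, 0.28, -0.0]
contact_force: [-4.5, 0.4, 12.7]
finger_gap: 0.45
grasp_force: 39.5
```

```bash
python3 st.py
```

```text
t 22.25 [ 0.5319 -0.1047  0.079 ] yaw 32.6 F [-4.5  0.4 12.7] T [0.38 0.96 0.08] gap mm 38.2 grip 39.5 J7 -1.03
```

Call:
carry_out([
  [0,0,0,0,0,0.008],
  [0,0,0,0,0,0.016],
  [0,0,0,0,0,0.016],
])

```text
clock: 22.5
ee_pos: [0.5331, -0.1041, 0.0791]
orientation: [-0.0, 0.973, 0.231, 0.001]
contact_force: [-1.0, 3.0, 7.8]
finger_gap: 0.43
grasp_force: 40.2
```

```bash
python3 st.py
```

```text
t 22.50 [ 0.5331 -0.1041  0.0791] yaw 26.7 F [-1.   3.   7.8] T [ 0.65  0.19 -0.17] gap mm 36.6 grip 40.2 J7 -1.10
```

Call:
carry_out([
  [0,0,0,0,0,0.008],
  [0,0,0,0,0,0.016],
  [0,0,0,0,0,0.016],
])

```text
clock: 22.75
ee_pos: [0.5332, -0.1041, 0.079]
orientation: [-0.0, 0.983, 0.183, 0.001]
contact_force: [-0.2, 2.1, 5.5]
finger_gap: 0.433
grasp_force: 39.8
```

```bash
python3 kn.py
```

```text
side0 [4, 4, 3, 4, 4, 4, 3, 4, 3, 3, 4, 7, 7, 7, 7, 7, 7, 7, 7, 7, 7, 7, 7, 7, 7, 7, 7, 7, 7, 7, 7, 5, 0, 0, 0, 0, 0, 0, 0, 0, 0, 0, 0, 0, 0, 0, 0, 0, 0, 0]
now   [0, 0, 0, 0, 0, 0, 0, 0, 0, 0, 0, 0, 2, 1, 2, 2, 2, 2, 2, 2, 2, 2, 2, 2, 2, 2, 5, 7, 7, 7, 7, 7, 7, 7, 7, 6, 0, 0, 0, 0, 0, 0, 0, 0, 0, 0, 0, 0, 0, 0]
t 22.80 [ 0.5332 -0.1041  0.079 ] yaw 21.1 F [-0.   2.2  6.9] T [0.64 0.02 0.16] gap mm 36.9 grip 39.9 J7 -1.17
```

Call:
carry_out([
  [0,0,0,0,0,0.01],
  [0,0,0,0,0,0.02],
  [0,0,0,0,0,0.03],
  [0,0,0,0,0,0.03],
])

```text
clock: 23.13
ee_pos: [0.5333, -0.1043, 0.0789]
orientation: [-0.0, 0.996, 0.088, 0.001]
contact_force: [0.7, 2.8, 4.5]
finger_gap: 0.434
grasp_force: 40.0
```

```bash
python3 - <<'E'
import st
from h import *
W=snapshot("wrist")["image"][:,:,::-1];g=snapshot("side")["image"][:,:,::-1]
cv2.imwrite("pics/k2.png",np.hstack([W[100:400,120:520],cv2.resize(g[150:220,285:375],(386,300),interpolation=cv2.INTER_CUBIC)]))
E
```

```text
t 23.13 [ 0.5333 -0.1043  0.0789] yaw 10.1 F [0.7 2.8 4.5] T [ 0.56  0.01 -0.54] gap mm 36.9 grip 40.0 J7 -1.31
```

View pics/k2.png

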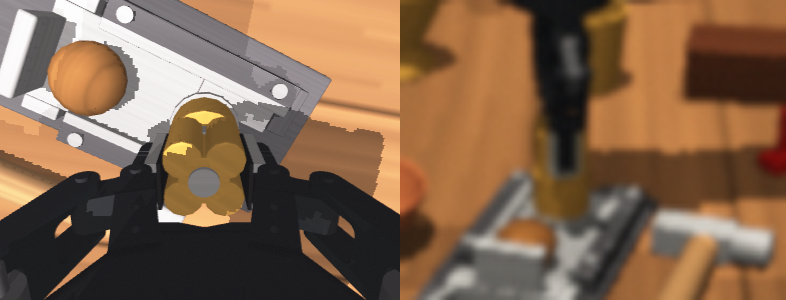

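The wrist view shows the four lobes square between the pads, with the stud centre at (204,182). The pads are on the flats, so the grip hasn't slipped. I'll re-read the torque.

Call:
carry_out([
  [0,0,0,0,0,0.004],
  [0,0,0,0,0,0.008],
  [0,0,0,0,0,0.008],
  [0,0,0,0,0,0.008],
])

```text
clock: 23.57
ee_pos: [0.5332, -0.1042, 0.079]
orientation: [-0.0, 0.998, 0.065, 0.001]
contact_force: [1.0, 3.3, 5.7]
finger_gap: 0.436
grasp_force: 40.2
```

```bash
python3 st.py; python3 kn.py|tail -2
```

```text
t 23.57 [ 0.5332 -0.1042  0.079 ] yaw 7.5 F [1.  3.3 5.7] T [ 0.46 -0.04  0.44] gap mm 37.1 grip 40.2 J7 -1.34
now   [0, 0, 0, 0, 0, 0, 0, 0, 0, 0, 0, 0, 0, 0, 0, 0, 0, 0, 0, 0, 0, 0, 0, 0, 0, 1, 7, 7, 7, 7, 7, 7, 7, 7, 7, 6, 0, 0, 0, 0, 0, 0, 0, 0, 0, 0, 0, 0, 0, 0]
t 23.62 [ 0.5332 -0.1042  0.079 ] yaw 7.5 F [0.7 2.  4.9] T [ 0.44 -0.06  0.45] gap mm 36.9 grip 40.2 J7 -1.34
```

Call:
carry_out([
  [0,0,0,0,0,0.004],
  [0,0,0,0,0,0.008],
  [0,0,0,0,0,0.008],
  [0,0,0,0,0,0.008],
])

```text
clock: 23.95
ee_pos: [0.5332, -0.1042, 0.079]
orientation: [-0.0, 0.999, 0.041, 0.001]
contact_force: [-0.2, 1.9, 6.9]
finger_gap: 0.436
grasp_force: 41.0
```

```bash
python3 st.py
```

```text
t 23.95 [ 0.5332 -0.1042  0.079 ] yaw 4.7 F [-0.2  1.9  6.9] T [0.27 0.08 1.13] gap mm 37.0 grip 41.0 J7 -1.37
```

The torque is climbing steeply to 1.1 N m, so the clamp is tight. I'll let go and rise.

Call:
carry_out([
  [0,0,0,0,0,0],
  [0,0,0,0,0,0],
  [0,0,0,0,0,0],
  [0,0,0,0,0,0],
  [0,0,0,0,0,0],
], jaw=100)

```text
clock: 24.37
ee_pos: [0.5323, -0.1052, 0.0785]
orientation: [0.0, 0.999, 0.038, -0.0]
contact_force: [0.4, -0.3, -0.1]
finger_gap: 1.002
grasp_force: 0.0
```

Call:
carry_out([
  [0,0,-0.15,0,0,0],
  [0,0,-0.4,0,0,0],
  [0,0,-0.7,0,0,0],
  [0,0,-1,0,0,0],
  [0,0,-1,0,0,0],
])

```text
clock: 24.78
ee_pos: [0.5354, -0.1057, 0.2049]
orientation: [0.001, 0.999, 0.038, 0.005]
contact_force: [0.7, -0.1, -0.1]
finger_gap: 0.998
grasp_force: 0.0
```

Call:
carry_out([
  [-0.2,0,-0.3,0,0,0],
  [-0.5,0,-0.5,0,0,0],
  [-0.8,0,-0.5,0,0,0],
  [-0.8,0,-0.5,0,0,0],
])

```text
clock: 25.12
ee_pos: [0.4303, -0.1134, 0.2594]
orientation: [0.0, 0.999, 0.037, -0.001]
contact_force: [-0.5, 0.3, -0.8]
finger_gap: 0.996
grasp_force: 0.0
```

```bash
python3 kn.py; python3 - <<'E'
from h import *
g=snapshot("side")["image"][:,:,::-1];t=snapshot("top")["image"][:,:,::-1]
cv2.imwrite("pics/f.png",np.hstack([cv2.resize(g[160:250,255:375],(400,300),interpolation=cv2.INTER_CUBIC),cv2.resize(t[145:235,270:390],(400,300),interpolation=cv2.INTER_CUBIC)]))
E
```

```text
side0 [4, 4, 3, 4, 4, 4, 3, 4, 3, 3, 4, 7, 7, 7, 7, 7, 7, 7, 7, 7, 7, 7, 7, 7, 7, 7, 7, 7, 7, 7, 7, 5, 0, 0, 0, 0, 0, 0, 0, 0, 0, 0, 0, 0, 0, 0, 0, 0, 0, 0]
now   [4, 4, 4, 4, 4, 3, 2, 0, 0, 0, 0, 0, 3, 3, 4, 7, 7, 7, 7, 7, 7, 7, 7, 7, 7, 7, 7, 7, 7, 7, 7, 7, 7, 7, 7, 6, 0, 0, 0, 0, 0, 0, 0, 0, 0, 0, 0, 0, 0, 0]
t 25.17 [ 0.4336 -0.113   0.2593] yaw 4.2 F [ 1.5 -0.9  0.1] T [ 0.06 -0.06 -0.03] gap mm 85.2 grip 0.0 J7 -1.34
```

View pics/f.png

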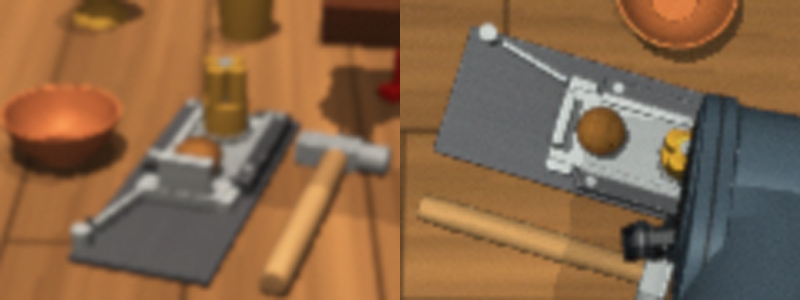

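The final views show the shoe home with the catch arm behind its ear (left panel (150,185), right panel (565,78)). The knob is about 4 px (13 mm) lower than at the start, and the bowl and mallet haven't moved. The gripper is clear of everything.

```bash
python3 -c "
from bench import close_job
print(close_job())"
```

```text
the job is handed in; nothing more can be done
None
```

The job is handed in, with no verdict returned: the shoe is fully home with the catch sprung in behind it, the knob dropped onto its thread and is clamped at about 1.1 N m, and the gripper let go and is clear at about 25 s.

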